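# Release the transport lock of the tube shaker

## Task

The tube shaker's platform is held by its transport lock, the three-spoked plug screwed into the port on the shaker's front. Unscrew the plug (anticlockwise as you face it) until its threads let go and draw it straight out to its stop; then slide the platform as far as it goes towards the end where the tall tube rack stands. Leave the plug out, the rack and the flat box standing on the platform, and do not shift the other things on the bench.

Things in the scene. Friction and masses are not known exactly. Their poses are not given: they have to be found in the camera images.
- shaker: White shaker housing, fixed to the bench, 160 (x) x 200 (y) x 86 mm high. Origin on the bench under its centre, z up. Its front, with the port, faces its -x: panel at x = -80, a boss 42 in diameter stands 8 proud of it. The plug's axis is level, along x, at y = 0, 72 above the bench. The platform is on top.
- hub (a point): Centre of the plug's steel hub disc (44 mm diameter, 6 thick either side) on its axis; x along the shaker's x, y and z spin with it. Screwed tight it is at shaker x = -130, disc's back 36 from the boss; it comes out to -x. A shank of 16 (threads 19) runs into the port; a 4 mm cap is in front. In its mid-plane three round spokes, 10 thick, 120 degrees apart, reach 52 from the axis.
- spoke_tip (a point): End of one of the three alike spokes, 52 from the plug's axis; it turns with the plug.
- plug (a joint): Turn of the plug (rad), 0 tight, growing as it unscrews: anticlockwise seen facing the front, spokes on the shaker's +y side going down. At 0 spoke_tip is straight up. Starts at 0 to 1.8, stays where left, takes 0.08 Nm, advances 8 mm outwards a turn. Threads let go at 5.0 rad; before that it cannot be drawn. It turns on to a stop at 5.6.
- draw (a joint): How far the plug is drawn straight out (shaker -x) beyond the thread's advance, m: 0 until the threads let go, stop at 0.040. Takes about 3 N, stays where left; it is captive and cannot fall out. The platform is unlocked from about 0.026 on.
- platform (a joint): Position of the platform along the shaker's y, in m: 0 in the middle where the plug locks it; stops at +0.050 (towards the shaker's +y) and -0.050. Takes about 2 N plus 8 N per m/s, stays where it is left.
- platform_mid (a point): Centre of the upper face of the platform's metal plate, 100 mm above the bench, axes as the shaker's. Plate 160 (x) x 210 (y) x 8 thick. At each y end an upright steel end wall, outer face 105 from this point, from 8 below to 22 above the plate's upper face; equally high walls at front and back. Free air below beside the housing.
- rack_mid (a point): Centre (half-way up) of the tall grey tube rack, loose on the platform at one end, 50 to the +y or the -y side of its middle: 100 (x) x 70 (y) x 50 high with 4 x 3 white-capped tubes showing.
- box_mid (a point): Centre (half-way up) of the flat grey and white freezer box, loose on the platform at the other end: 92 (x) x 72 (y) x 27 high, no tubes showing.
- reagent: Small capped bottle, 48 diameter x 95 high, loose on the bench to the right of the shaker; origin under its centre. A bystander.
- pcr_rack: Orange tube rack, 125 x 85 x 48 high, loose on the bench to the left; origin under its centre. A bystander.
- pipette: Pipette lying on the bench, 240 long along its x, 34 wide, 26 high, origin on the bench near its middle. A bystander.
- tip_box: Green tip box with clear lid, 120 x 85 x 85 high, loose, beyond the shaker on the left; origin under its centre. A bystander.
- beaker: Open glass beaker, 64 diameter x 75 high, loose, to the right; origin under its centre. A bystander.
Mind the look-alikes: they are no part of the job. What is shaped like the part that bears box_mid but brown or orange is not meant.

How it is judged:
By the outcome, as a careful person would: the job done as asked, in the order asked, and still so for the second after the job is handed in, with the robot touching nothing.
It also fails if it takes over 58 s, if anything falls off the work surface, if the arm or the gripper's body presses on something with over 40 N, if the wrist force passes 120 N, or if a joint passes its speed limit or range.

## Robot

A 6-joint arm with a two-finger parallel gripper is mounted at the origin on the work surface. World frame = base frame: x ahead of the robot, y to its left, z up, the work surface at z = 0. Lengths are in m, angles in rad, forces in N, time in s.
With the tool pointing down it reaches from about 0.375 to 0.975 m from the base axis. Payload 3.8 kg.
Tool frame: the origin (TCP) lies at the very end of the fingers, on their centre line; the grasp point (between the pads) lies 19 mm behind it (bot.grip_point_offset is the distance from the TCP to the grasp point, in m); z points along the fingers, x is the direction in which the jaws open and shut, and the axes are right-handed (so a half turn about z gives the same grasp; the last joint's range is limited). The gripper opens to 85 mm and grips with 20 to 120 N. Pads are 22 mm wide; open, the fingers measure 114 mm over their backs; the gripper's body (76 mm by 85 mm) begins 54 mm behind the grasp point. The pads swing forward as they close: fully open they stand 13 mm farther back than shut.
Start: joints at [-1.312, 0.264, 1.604, -0, 1.274, -0.037], TCP at [0.197, -0.646, 0.231] pointing down, gripper open.
Joint ranges: [-2.63, 2.63], [-0.94, 2.18], [0.31, 2.57], [-1.31, 4.45], [0, 2.66], [-2.55, 2.55]. Speed limits (rad/s): [2.57, 2.57, 3.14, 3.14, 3.14, 3.14].

## Interface

Orientations are given as a rotation vector (axis times angle).
In Python, from workcell import bot, read_camera gives the robot as it stands.
- The arm moves only by the tool arm_command, never from a script. Its argument "rows" is a list of rows, each an object with "delta_rot": the turn, a rotation vector about the tool's x, y, z in rad, a list of three; "xyz": the shift along the tool's x, y, z in m, a list of three; "gripper": the finger opening in m, from 0 to 0.0854. A call has 1 to 12 rows; each row shifts and turns the commanded pose from where the row before left it, along the tool's axes as they then stand; what a row does not reach is not made up. A row lasts 1/10 s, in which the tool goes at most 50 mm and 8.59 degrees, less where a joint would pass 70% of its speed; a pose out of reach is approached as far as the arm can. A call is refused whole if a number of a shift passes 0.05 or a number of a turn 0.15, either way. A call with a gripper value outside its range is refused whole. The fingers move at their own pace and stop on an object; "force" is the grip in N (left out, the last holds). Time passes only in rows, so rows that do not move let the fingers close. It gives the time, the measured TCP pose, the force and the opening at its end, in the units of the state.
- bot.read_state(): the state, without advancing time (a new reading comes with each control period).
- read_camera(name): name is "scene" or "top" or "wrist"; returns a dict with "pixels" (400x640x3 uint8, red, green, blue), "range_z" (400x640 float32, m along the optical axis (not along the pixel's ray), 0 where there is no reading), "intrinsics" (3x3 intrinsics, pixels), "camera_from_world" (4x4, takes a point from world to camera coordinates). Camera axes: x right, y up, looking along -z (the intrinsics and any distortion apply to the point x, -y, -z); pixel columns grow to the right and rows downward; lengths in m; the calibration is good to about 2 mm. A picture is of the moment at which its call begins.
- bot.finish_job(): hands the job in, once; it reports no verdict.
The state is a dict: "time": time; "q": joint angles; "joint_vel": joint speeds; "joint_torque": joint torques, N m; "tool_pos": TCP position; "tcp_rot": TCP orientation; "wrist_force": force on the tool from outside, world axes, zero at the start; "torque": the same for the moment, N m; "width": opening from 0.0 (shut) to 1.0 (fully open).
Only numpy, scipy, OpenCV 4.12 (cv2) and the standard library are available. Lean on these libraries where they do the work, as an engineer would, in place of code of your own. Each camera call takes 0.05 s, during which the arm holds its last target.

## Working session

There is one attempt and no reset: what is moved stays moved. The work goes in short steps, Python scripts to look and compute and a tool call to move; the robot and the scene stay as the last step left them, time stands still between calls to the robot, and variables do not carry over. Pictures are saved under pics/ and viewed, and the job is handed in when it is done.

Besides the shell and the picture viewer there is one more tool, called by a JSON object that holds its "fn" and its "kwargs", one argument or row to a line. arm_command: Moves the arm, as the interface text tells. Its arguments: {"type":"object","properties":{"rows":{"type":"array","items":{"type":"object","properties":{"delta_rot":{"type":"array","items":{"type":"number"}},"xyz":{"type":"array","items":{"type":"number"}},"gripper":{"type":"number"}}}},"force":{"type":"number"}},"required":["rows"]}

```bash
ls; mkdir -p pics; cat > h.py <<'E'
import numpy as np, cv2
from workcell import bot, read_camera
def snap(n,f):
    c=read_camera(n); cv2.imwrite('pics/'+f+'.png',c['pixels'][:,:,::-1]); np.savez('pics/'+f+'.npz',**c); return c
def world(c,u,v,z=None):
    K=c['intrinsics'];d=z if z else c['range_z'][int(v),int(u)]
    x=(u-K[0,2])/K[0,0]*d;y=(v-K[1,2])/K[1,1]*d
    return (np.linalg.inv(c['camera_from_world'])@np.array([x,-y,-d,1]))[:3]
def cloud(c):
    K=c['intrinsics'];d=c['range_z'];v,u=np.mgrid[:400,:640]
    P=np.stack([(u-K[0,2])/K[0,0]*d,-(v-K[1,2])/K[1,1]*d,-d,np.ones_like(d)],-1)
    W=(P@np.linalg.inv(c['camera_from_world']).T)[...,:3]; W[d==0]=np.nan; return W
def proj(c,p):
    q=c['camera_from_world']@np.append(p,1);K=c['intrinsics']
    return K[0,0]*q[0]/-q[2]+K[0,2],K[1,1]*-q[1]/-q[2]+K[1,2]
E
python3 - <<'E'
from h import *
for n in ['scene','top','wrist']:
    c=snap(n,n+'0'); print(n,c['intrinsics'].tolist(),np.linalg.inv(c['camera_from_world']).round(3).tolist())
print(bot.read_state())
E
```

```text
pics
scene [[451.5981129489844, 0.0, 318.80719704948206], [0.0, 451.5981129489844, 193.06220820245383], [0.0, 0.0, 1.0]] [[0.084, -0.796, 0.599, 1.164], [0.996, 0.065, -0.053, -0.057], [0.003, 0.601, 0.799, 0.94], [0.0, 0.0, 0.0, 1.0]]
top [[394.7635116075394, 0.0, 321.2988357805868], [0.0, 394.7635116075394, 202.60176153441478], [0.0, 0.0, 1.0]] [[0.021, 0.992, -0.128, 0.424], [-1.0, 0.022, 0.005, 0.008], [0.008, 0.128, 0.992, 1.008], [0.0, 0.0, 0.0, 1.0]]
wrist [[295.16902006746443, 0.0, 316.93166470371904], [0.0, 295.16902006746443, 197.24768646697382], [0.0, 0.0, 1.0]] [[0.291, 0.923, 0.25, 0.26], [-0.957, 0.281, 0.075, -0.625], [-0.001, -0.261, 0.965, 0.372], [0.0, 0.0, 0.0, 1.0]]
{'time': 0.15, 'q': array([-1.31190843e+00,  2.64579384e-01,  1.60506508e+00, -1.27395862e-05,
        1.27368376e+00, -3.69054617e-02]), 'joint_vel': array([-0.00069153, -0.0033247 , -0.00374884, -0.00028517,  0.00030074,
        0.00016448]), 'joint_torque': array([-5.66462168e-04, -5.15905881e+01, -3.67957556e+01, -1.54979207e-04,
        8.02848721e-03,  9.89369653e-06]), 'tool_pos': array([ 0.19660829, -0.64514436,  0.23024592]), 'tcp_rot': array([-2.52367751e+00,  1.86919853e+00,  2.14060387e-03]), 'wrist_force': array([ 0.53760604, -0.49962762,  0.10415235]), 'torque': array([0.00845028, 0.00824509, 0.00760923]), 'width': 0.9959986166979724}
```

View pics/scene0.png

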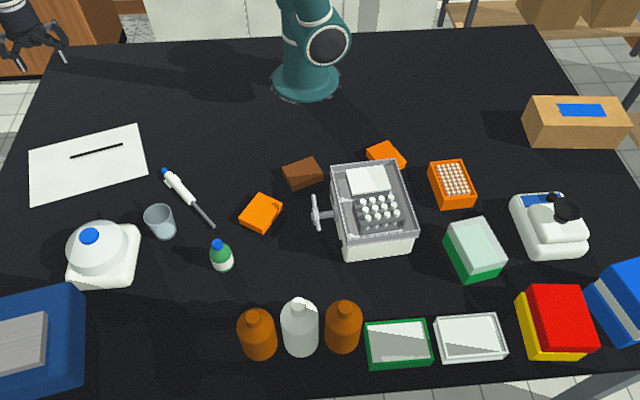

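View pics/top0.png

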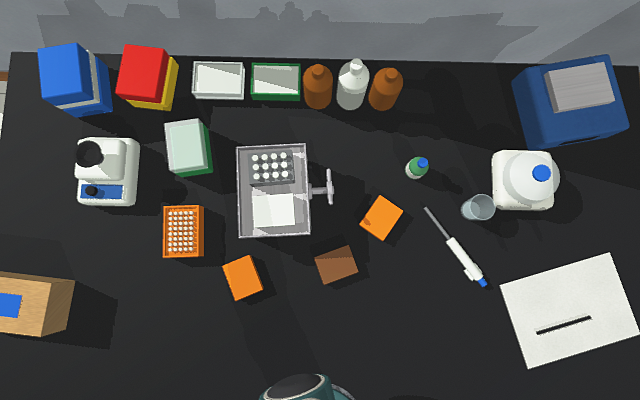

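Shaker in top view: about (273,190), plug at (328,187) facing world −y; the tall rack with white caps at (270,166), flat box at (275,210). Brown (336,265) and orange (242,277),(381,217) boxes are lookalikes.

```bash
python3 - <<'E'
import cv2,numpy as np
from h import *
for f,(u0,u1,v0,v1) in dict(top0=(220,350,125,250),scene0=(290,430,150,270)).items():
    im=cv2.imread(f'pics/{f}.png')[v0:v1,u0:u1]; cv2.imwrite(f'pics/{f}_c.png',cv2.resize(im,None,fx=4.5,fy=4.5,interpolation=cv2.INTER_CUBIC))
for f in ['top0','scene0']:
    c=dict(np.load(f'pics/{f}.npz')); W=cloud(c)
    m=(abs(W[...,0]-.55)<.25)&(abs(W[...,1]-.0)<.4)
    # rim of walls z~0.122
    s=m&(abs(W[...,2]-.122)<.006)&(abs(W[...,1]-.12)<.16)
    n,l=cv2.connectedComponents(s.astype(np.uint8))
    for i in range(1,n):
        P=W[l==i]
        if len(P)>60: print(f,len(P),P.min(0).round(3),P.max(0).round(3),cv2.minAreaRect(P[:,:2].astype(np.float32)*1000))
    for px in ([(328,187),(270,166),(275,210),(329,170),(332,203)] if f=='top0' else [(316,213),(380,212),(367,180)]):
        print(px,W[px[1],px[0]].round(3))
E
```

```text
top0 643 [0.457 0.028 0.116] [0.677 0.203 0.127] ((567.2859497070312, 115.57477569580078), (210.34844970703125, 160.39871215820312), 4.397054672241211)
top0 955 [0.48  0.062 0.121] [0.559 0.158 0.128] ((519.4061889648438, 110.84142303466797), (72.30593872070312, 91.85823059082031), 5.6408772468566895)
(328, 187) [ 0.58  -0.011  0.093]
(270, 166) [0.617 0.121 0.141]
(275, 210) [0.519 0.107 0.129]
(329, 170) [ 0.621 -0.013  0.092]
(332, 203) [ 0.54  -0.021  0.108]
scene0 641 [0.458 0.03  0.116] [0.681 0.203 0.125] ((568.5005493164062, 116.49396514892578), (214.35903930664062, 161.22450256347656), 4.466516494750977)
scene0 998 [0.48  0.063 0.116] [0.563 0.161 0.128] ((521.6522827148438, 112.04208374023438), (74.8027572631836, 92.86359405517578), 6.488637447357178)
(316, 213) [ 0.585 -0.012  0.092]
(380, 212) [0.626 0.123 0.14 ]
(367, 180) [0.525 0.111 0.126]
```

View pics/top0_c.png

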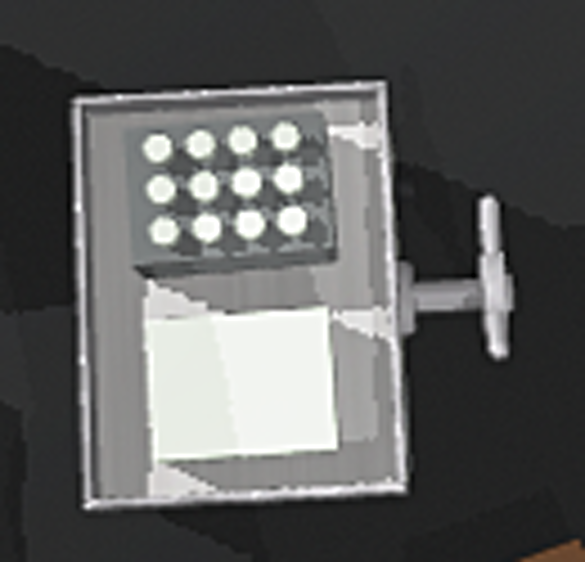

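View pics/scene0_c.png

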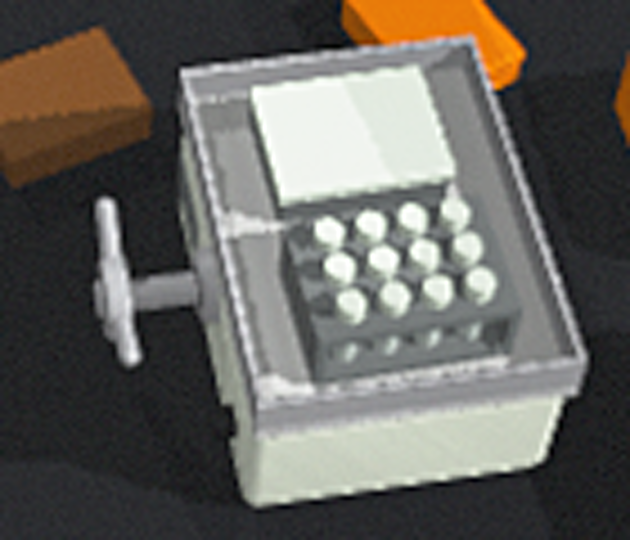

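Confirmed: shaker front faces world −y, rack is at shaker's −y end (world +x), spokes at roughly 25°, 145°, 265°. I'll plan to push spokes round from above with closed fingers. First, geometry and bystander heights.

```bash
python3 - <<'E'
from h import *
from scipy.spatial.transform import Rotation as R
for f in ['top0','scene0']:
    c=dict(np.load(f'pics/{f}.npz')); W=cloud(c)
    yaw=np.radians(4.43); X=np.array([-np.sin(yaw),np.cos(yaw),0]);Y=np.array([-np.cos(yaw),-np.sin(yaw),0])
    O=np.array([.568,.116,0]); S=np.stack([(W-O)@X,(W-O)@Y,W[...,2]],-1)
    m=(S[...,0]<-110)|((S[...,0]<-.118)&(S[...,0]>-.15)&(abs(S[...,1])<.06)&(S[...,2]>.02))
    P=S[m]; print(f,'hub pts x',np.percentile(P[:,0],[5,50,95]).round(4),'y',P[:,1].min().round(4),P[:,1].max().round(4))
    # spoke angles: right side = shaker -y. angle from right, anticlockwise
    r=np.hypot(P[:,1],P[:,2]-.072); a=np.degrees(np.arctan2(P[:,2]-.072,-P[:,1]))
    k=r>.03; h=np.histogram(a[k],bins=np.arange(-180,181,10)); print([(int(b),int(n)) for n,b in zip(h[0],h[1]) if n])
    for lo,hi in((0,70),(110,180)):
        s=k&(a>lo)&(a<hi); print('spoke',np.median(a[s]).round(1), r[s].max().round(3))
    b=(W[...,2]>.015)&(abs(W[...,0]-.38)<.12)&(abs(W[...,1]-.0)<.3)
    n,l=cv2.connectedComponents(b.astype(np.uint8))
    for i in range(1,n):
        if (l==i).sum()>150: print('obj',W[l==i].min(0).round(3),W[l==i].max(0).round(3))
M=R.from_rotvec(bot.read_state()['tcp_rot']).as_matrix();print(M.round(3)); print('X',X,'Y',Y)
T=np.column_stack([X,-Y,[0,0,-1]]); 
for s in (1,-1):
    D=T*np.array([s,s,1]); print(R.from_matrix(M.T@D).as_rotvec())
E
```

```text
top0 hub pts x [-0.137  -0.1304 -0.1206] y -0.0495 0.0401
[(10, 6), (20, 31), (120, 3), (130, 29)]
spoke 22.9 0.051
spoke 132.4 0.053
obj [0.457 0.027 0.041] [0.5   0.188 0.131]
obj [ 0.461 -0.176  0.02 ] [ 0.5   -0.094  0.031]
obj [ 0.351 -0.09   0.022] [0.447 0.018 0.032]
obj [0.308 0.143 0.017] [0.417 0.241 0.033]
scene0 hub pts x [-0.1383 -0.1315 -0.1224] y -0.0503 0.0368
[(-100, 1), (10, 24), (20, 15), (120, 7), (130, 30)]
spoke 19.2 0.052
spoke 133.6 0.049
obj [0.313 0.028 0.016] [0.5   0.243 0.129]
obj [ 0.355 -0.09   0.015] [0.453 0.02  0.031]
obj [ 0.463 -0.172  0.021] [ 0.5   -0.098  0.03 ]
[[ 0.292 -0.957 -0.   ]
 [-0.957 -0.292  0.002]
 [-0.002 -0.    -1.   ]]
X [-0.07724107  0.99701245  0.        ] Y [-0.99701245 -0.07724107  0.        ]
[-2.54387403e-03  2.02278272e-04 -2.92311261e+00]
[1.37848241e-04 1.73359481e-03 2.18478954e-01]
```

{"fn": "arm_command", "kwargs": {
  "rows": [
    {"xyz": [-0.012, -0.0136, 0], "gripper": 0},
    {"xyz": [-0.024, -0.0272, 0], "gripper": 0},
    {"xyz": [-0.024, -0.0272, 0], "gripper": 0},
    {"xyz": [-0.024, -0.0272, 0], "gripper": 0},
    {"xyz": [-0.024, -0.0272, 0], "gripper": 0},
    {"xyz": [-0.024, -0.0272, 0], "gripper": 0},
    {"xyz": [-0.024, -0.0272, 0], "gripper": 0},
    {"xyz": [-0.024, -0.0272, 0], "gripper": 0},
    {"xyz": [-0.024, -0.0272, 0], "gripper": 0},
    {"xyz": [-0.024, -0.0272, 0], "gripper": 0},
    {"xyz": [-0.024, -0.0272, 0], "gripper": 0},
    {"xyz": [-0.024, -0.0272, 0], "gripper": 0}
  ],
  "force": 40
}}

```text
invalid input
```

{"fn": "arm_command", "kwargs": {
  "rows": [
    {"xyz": [-0.024, -0.0272, 0], "gripper": 0},
    {"xyz": [-0.024, -0.0272, 0], "gripper": 0},
    {"xyz": [-0.024, -0.0272, 0], "gripper": 0},
    {"xyz": [-0.024, -0.0272, 0], "gripper": 0},
    {"xyz": [-0.024, -0.0272, 0], "gripper": 0},
    {"xyz": [-0.024, -0.0272, 0], "gripper": 0},
    {"xyz": [-0.024, -0.0272, 0], "gripper": 0},
    {"xyz": [-0.024, -0.0272, 0], "gripper": 0},
    {"xyz": [-0.012, -0.0136, 0], "delta_rot": [0, 0, 0.109], "gripper": 0},
    {"xyz": [0, 0, 0.02], "delta_rot": [0, 0, 0.109], "gripper": 0},
    {"xyz": [0, 0, 0], "gripper": 0}
  ]
}}

```text
invalid input
```

```bash
cat >> h.py <<'E'
from scipy.spatial.transform import Rotation as R
yaw=np.radians(4.43); X=np.array([-np.sin(yaw),np.cos(yaw),0]);Y=np.array([-np.cos(yaw),-np.sin(yaw),0]);O=np.array([.568,.116,0])
def st():
    s=bot.read_state(); d=s['tool_pos']-O; M=R.from_rotvec(s['tcp_rot']).as_matrix()
    D=np.column_stack([-X,Y,[0,0,-1]])
    print('t',round(s['time'],2),'shaker mm',(1e3*np.array([d@X,d@Y,d[2]])).round(1),'rot to go',R.from_matrix(M.T@D).as_rotvec().round(4),'F',s['wrist_force'].round(1),'w',round(s['width'],3),'q',s['q'].round(2))
E
python3 -c "
from h import *
st();snap('wrist','w1');snap('top','t1')"
```

```text
t 0.15 shaker mm [-730.2  429.1  230.2] rot to go [1.000e-04 1.700e-03 2.185e-01] F [ 0.5 -0.5  0.1] w 0.996 q [-1.31  0.26  1.61 -0.    1.27 -0.04]
```

View pics/w1.png

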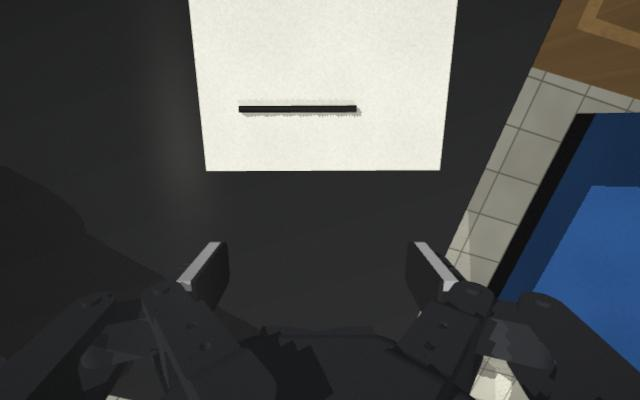

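{"fn": "arm_command", "kwargs": {
  "rows": [
    {"xyz": [-0.012, -0.0136, 0.0], "delta_rot": [0.0, 0.0, 0.0], "gripper": 0.0},
    {"xyz": [-0.024, -0.0272, 0.0], "delta_rot": [0.0, 0.0, 0.0], "gripper": 0.0},
    {"xyz": [-0.024, -0.0272, 0.0], "delta_rot": [0.0, 0.0, 0.0], "gripper": 0.0},
    {"xyz": [-0.024, -0.0272, 0.0], "delta_rot": [0.0, 0.0, 0.0], "gripper": 0.0},
    {"xyz": [-0.024, -0.0272, 0.0], "delta_rot": [0.0, 0.0, 0.0], "gripper": 0.0},
    {"xyz": [-0.024, -0.0272, 0.0], "delta_rot": [0.0, 0.0, 0.0], "gripper": 0.0},
    {"xyz": [-0.024, -0.0272, 0.0], "delta_rot": [0.0, 0.0, 0.0], "gripper": 0.0},
    {"xyz": [-0.024, -0.0272, 0.0], "delta_rot": [0.0, 0.0, 0.0], "gripper": 0.0},
    {"xyz": [-0.024, -0.0272, 0.0], "delta_rot": [0.0, 0.0, 0.0], "gripper": 0.0},
    {"xyz": [-0.024, -0.0272, 0.0], "delta_rot": [0.0, 0.0, 0.0], "gripper": 0.0},
    {"xyz": [-0.024, -0.0272, 0.0], "delta_rot": [0.0, 0.0, 0.0], "gripper": 0.0},
    {"xyz": [-0.024, -0.0272, 0.0], "delta_rot": [0.0, 0.0, 0.0], "gripper": 0.0}
  ],
  "force": 40
}}

```text
time: 1.45
tool_pos: [0.4159, -0.2881, 0.2314]
tcp_rot: [-2.524, 1.869, -0.0]
wrist_force: [0.6, -0.8, -0.6]
width: -0.0
```

{"fn": "arm_command", "kwargs": {
  "rows": [
    {"xyz": [-0.024, -0.0272, 0.0], "delta_rot": [0.0, 0.0, 0.0], "gripper": 0.0},
    {"xyz": [-0.024, -0.0272, 0.0], "delta_rot": [0.0, 0.0, 0.0], "gripper": 0.0},
    {"xyz": [-0.024, -0.0272, 0.0], "delta_rot": [0.0, 0.0, 0.0], "gripper": 0.0},
    {"xyz": [-0.024, -0.0272, 0.0], "delta_rot": [0.0, 0.0, 0.0], "gripper": 0.0},
    {"xyz": [-0.024, -0.0272, 0.0], "delta_rot": [0.0, 0.0, 0.0], "gripper": 0.0},
    {"xyz": [-0.024, -0.0272, 0.0], "delta_rot": [0.0, 0.0, 0.0], "gripper": 0.0},
    {"xyz": [-0.024, -0.0272, 0.0], "delta_rot": [0.0, 0.0, 0.0], "gripper": 0.0},
    {"xyz": [-0.012, -0.0136, 0.0], "delta_rot": [0.0, 0.0, 0.109], "gripper": 0.0},
    {"xyz": [0.0, 0.0, 0.02], "delta_rot": [0.0, 0.0, 0.109], "gripper": 0.0},
    {"xyz": [0.0, 0.0, 0.0], "delta_rot": [0.0, 0.0, 0.0], "gripper": 0.0}
  ],
  "force": 40
}}

```text
time: 2.45
tool_pos: [0.5561, -0.057, 0.2087]
tcp_rot: [2.306, -2.13, -0.007]
wrist_force: [-0.2, 0.3, -0.4]
width: -0.002
```

```bash
python3 -c "
from h import *
st();snap('wrist','w1');c=snap('scene','s1')
im=c['pixels'][100:300,230:450,::-1]
cv2.imwrite('pics/s1_c.png',cv2.resize(im,None,fx=3.5,fy=3,interpolation=cv2.INTER_CUBIC))"
```

```text
t 2.45 shaker mm [-171.6   25.3  208.7] rot to go [0.005  0.0014 0.0022] F [-0.2  0.3 -0.4] w -0.002 q [-0.15  0.06  1.88  0.    1.21  1.34]
```

View pics/w1.png

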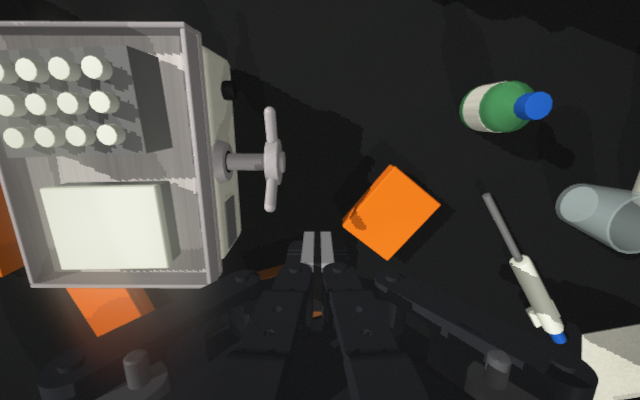

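View pics/s1_c.png

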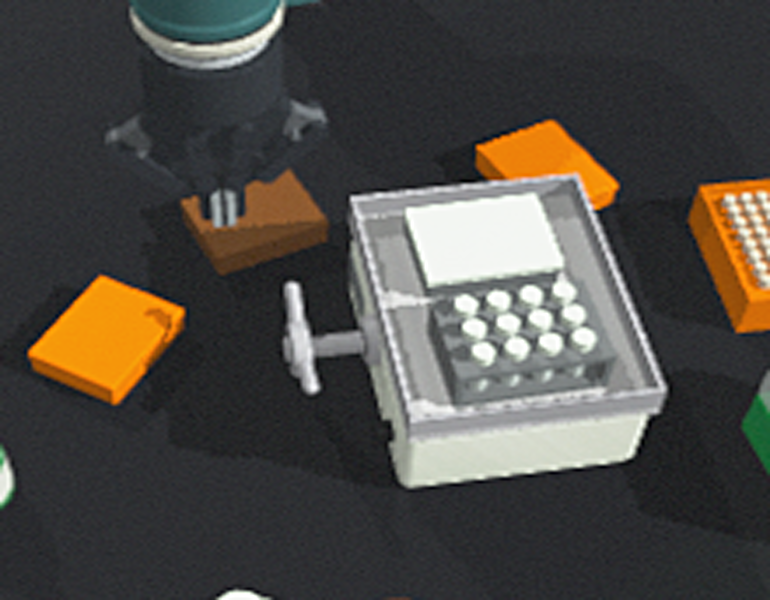

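```bash
python3 -c "
from h import *
c=dict(np.load('pics/s1.npz'));W=cloud(c);T=np.array([.5561,-.057,.2087])
S=np.stack([-(W-T)@X,(W-T)@Y,W[...,2]-T[2]],-1)
m=(abs(S[...,0])<.09)&(abs(S[...,1])<.08)&(S[...,2]>-.02)&(S[...,2]<.2)
P=S[m]
for z in np.arange(-.02,.2,.01):
    k=(P[:,2]>=z)&(P[:,2]<z+.01)
    if k.any(): print(round(z*1e3),k.sum(),'x',(P[k,0].min()*1e3).round(),(P[k,0].max()*1e3).round(),'y',(P[k,1].min()*1e3).round(),(P[k,1].max()*1e3).round())
"
```

```text
0 20 x -11.0 12.0 y -14.0 -7.0
10 40 x -11.0 15.0 y -14.0 0.0
20 41 x -12.0 15.0 y -15.0 -3.0
30 43 x -12.0 15.0 y -14.0 8.0
40 77 x -32.0 31.0 y -16.0 6.0
50 202 x -38.0 40.0 y -17.0 10.0
60 121 x -46.0 47.0 y -19.0 10.0
70 173 x -56.0 58.0 y -20.0 10.0
80 198 x -60.0 63.0 y -20.0 11.0
90 273 x -59.0 62.0 y -23.0 11.0
100 181 x -47.0 47.0 y -24.0 4.0
110 57 x -39.0 43.0 y -14.0 6.0
120 22 x -35.0 39.0 y -38.0 0.0
130 149 x -36.0 39.0 y -41.0 -4.0
140 153 x -36.0 38.0 y -41.0 -7.0
150 155 x -33.0 39.0 y -41.0 -5.0
160 167 x -33.0 38.0 y -41.0 6.0
170 273 x -35.0 37.0 y -41.0 1.0
180 55 x -33.0 37.0 y -40.0 -15.0
190 206 x -34.0 39.0 y -42.0 -3.0
```

{"fn": "arm_command", "kwargs": {
  "rows": [
    {"xyz": [-0.016, -0.009, 0.019], "delta_rot": [0.002, 0.0, 0.001], "gripper": 0.0},
    {"xyz": [-0.016, -0.009, 0.02], "delta_rot": [0.002, 0.001, 0.001], "gripper": 0.0},
    {"xyz": [0.0, 0.0, 0.019], "delta_rot": [0.0, 0.0, 0.0], "gripper": 0.0},
    {"xyz": [0.0, 0.0, 0.0], "delta_rot": [0.0, 0.0, 0.0], "gripper": 0.0}
  ],
  "force": 40
}}

```text
time: 2.95
tool_pos: [0.5717, -0.0254, 0.1512]
tcp_rot: [2.305, -2.133, -0.001]
wrist_force: [0.1, -0.1, -0.7]
width: -0.0
```

```bash
python3 -c "
from h import *
st()"
```

```text
t 2.95 shaker mm [-141.3    7.3  151.2] rot to go [ 0.0007 -0.0002  0.0001] F [ 0.1 -0.1 -0.7] w -0.0 q [-0.09  0.14  1.91 -0.    1.1   1.41]
```

{"fn": "arm_command", "kwargs": {
  "rows": [
    {"xyz": [0.0, 0.0, 0.02], "delta_rot": [0.0, 0.0, 0.0], "gripper": 0.0},
    {"xyz": [0.0, 0.0, 0.017], "delta_rot": [0.0, 0.0, 0.0], "gripper": 0.0},
    {"xyz": [0.0, 0.0055, 0.0035], "delta_rot": [0.0, 0.0, 0.0], "gripper": 0.0},
    {"xyz": [0.0, 0.0055, 0.0035], "delta_rot": [0.0, 0.0, 0.0], "gripper": 0.0},
    {"xyz": [0.0, 0.004, 0.004], "delta_rot": [0.0, 0.0, 0.0], "gripper": 0.0},
    {"xyz": [0.0, 0.004, 0.004], "delta_rot": [0.0, 0.0, 0.0], "gripper": 0.0},
    {"xyz": [0.0, 0.0035, 0.005], "delta_rot": [0.0, 0.0, 0.0], "gripper": 0.0},
    {"xyz": [0.0, 0.0035, 0.005], "delta_rot": [0.0, 0.0, 0.0], "gripper": 0.0},
    {"xyz": [0.0, 0.002, 0.006], "delta_rot": [0.0, 0.0, 0.0], "gripper": 0.0},
    {"xyz": [0.0, 0.002, 0.006], "delta_rot": [0.0, 0.0, 0.0], "gripper": 0.0},
    {"xyz": [0.0, 0.0, 0.0], "delta_rot": [0.0, 0.0, 0.0], "gripper": 0.0}
  ],
  "force": 40
}}

```text
time: 4.05
tool_pos: [0.5436, -0.0284, 0.078]
tcp_rot: [-2.304, 2.135, -0.005]
wrist_force: [0.4, -3.7, -0.9]
width: -0.002
```

```bash
cat >> h.py <<'E'
def crop(f,name='scene',b=(270,390,150,260),k=5):
    c=snap(name,f);im=c['pixels'][b[2]:b[3],b[0]:b[1],::-1]
    cv2.imwrite(f'pics/{f}_c.png',cv2.resize(im,None,fx=k,fy=k,interpolation=cv2.INTER_CUBIC)); return c
E
python3 -c "
from h import *
st();crop('s2');crop('w2','wrist',(150,430,60,300),2.5)"
```

```text
t 4.05 shaker mm [-142.1   35.5   78. ] rot to go [-0.0029 -0.0018 -0.0012] F [ 0.4 -3.7 -0.9] w -0.002 q [-0.1   0.16  2.03 -0.    0.95  1.4 ]
```

View pics/s2_c.png

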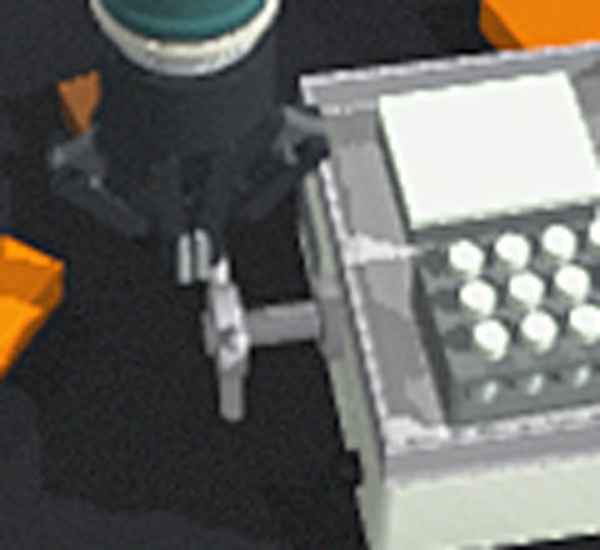

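View pics/w2_c.png

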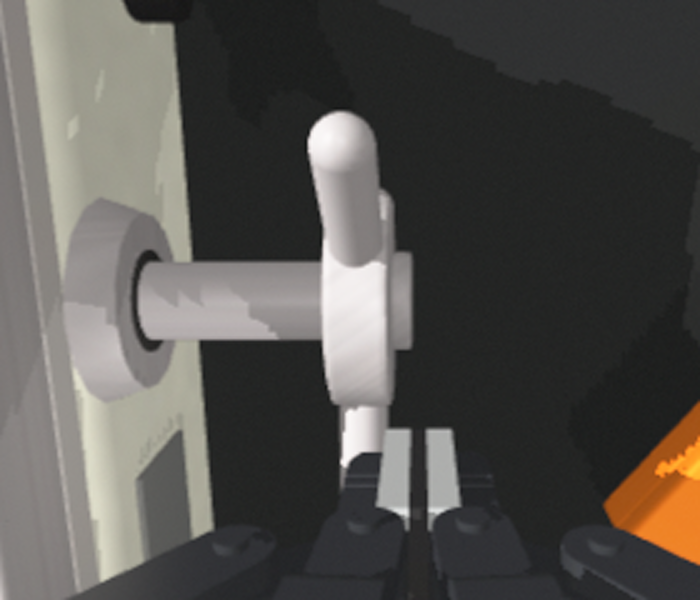

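Fingertips are narrower than assumed and sit mostly in front of the spoke plane; lift, and re-measure the plug.

{"fn": "arm_command", "kwargs": {
  "rows": [
    {"xyz": [0.002, 0.0, -0.02], "delta_rot": [0.0, 0.0, 0.0], "gripper": 0.0},
    {"xyz": [0.0, 0.0, -0.03], "delta_rot": [0.003, 0.002, 0.001], "gripper": 0.0},
    {"xyz": [0.0, 0.0, -0.03], "delta_rot": [0.0, 0.0, 0.0], "gripper": 0.0},
    {"xyz": [0.0, 0.0, 0.0], "delta_rot": [0.0, 0.0, 0.0], "gripper": 0.0}
  ],
  "force": 40
}}

```text
time: 4.55
tool_pos: [0.5473, -0.0294, 0.1641]
tcp_rot: [-2.296, 2.131, -0.02]
wrist_force: [0.8, -0.3, 0.9]
width: -0.005
```

```bash
cat >> h.py <<'E'
def fit(*cs):
    """fit spoke angle & hub x with point-to-capsule distances"""
    from scipy.optimize import least_squares
    P=[]
    for c in cs:
        W=cloud(c);S=np.stack([(W-O)@X,(W-O)@Y,W[...,2]],-1)
        r=np.hypot(S[...,1],S[...,2]-.072)
        m=(S[...,0]<-.112)&(S[...,0]>-.195)&(r<.06)&(r>.026)&(S[...,2]>.01); P.append(S[m])
    P=np.concatenate(P)
    r=np.hypot(P[:,1],P[:,2]-.072)
    def res(p):
        a,x=p; d=[]
        for k in range(3):
            u=np.array([-np.cos(a+k*2.0944),np.sin(a+k*2.0944)])
            q=np.stack([P[:,1],P[:,2]-.072],-1); t=np.clip(q@u,0,.047)
            d.append(np.sqrt(((q-t[:,None]*u)**2).sum(1)+(P[:,0]-x)**2)-.005)
        return np.clip(np.min(np.abs(d),0),0,.01)*1e3
    best=min((least_squares(res,[a,x]) for a in np.arange(0,2.1,.2) for x in (-.13,-.137,-.15,-.17)),key=lambda s:s.cost)
    print('spoke angles deg (anticlockwise from right)',[(np.degrees(best.x[0])+120*k).round(1)%360 for k in range(3)],'hub x',(1e3*best.x[1]).round(1),'n',len(P),'rms',np.sqrt(np.mean(best.fun**2)).round(2))
E
python3 -c "
from h import *
c=[dict(np.load(f'pics/{f}.npz')) for f in('scene0','top0')]; fit(*c);fit(dict(np.load('pics/w2.npz')))
st();a=crop('s3');b=snap('wrist','w3');fit(a);fit(b)"
```

```text
spoke angles deg (anticlockwise from right) [np.float64(17.1), np.float64(137.1), np.float64(257.1)] hub x -131.0 n 171 rms 1.53
spoke angles deg (anticlockwise from right) [np.float64(48.0), np.float64(168.0), np.float64(288.0)] hub x -131.2 n 4719 rms 8.12
t 4.55 shaker mm [-143.3   31.8  164.1] rot to go [-0.0155 -0.0032 -0.0027] F [ 0.8 -0.3  0.9] w -0.005 q [-0.1   0.07  1.96 -0.    1.1   1.4 ]
spoke angles deg (anticlockwise from right) [np.float64(49.3), np.float64(169.3), np.float64(289.3)] hub x -131.2 n 92 rms 1.45
spoke angles deg (anticlockwise from right) [np.float64(49.0), np.float64(169.0), np.float64(289.0)] hub x -129.8 n 827 rms 0.54
```

View pics/w3.png

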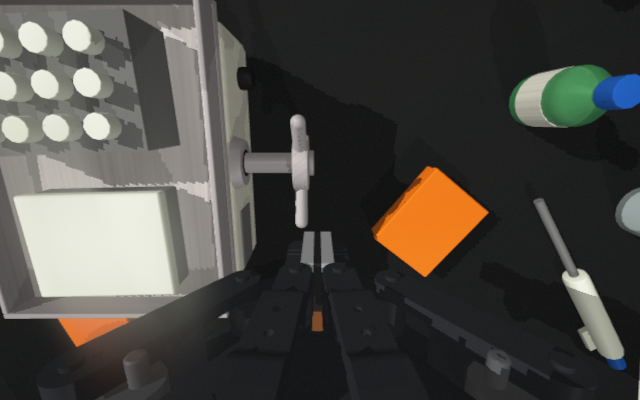

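{"fn": "arm_command", "kwargs": {
  "rows": [
    {"xyz": [-0.0095, 0.004, 0.0], "delta_rot": [0.0, 0.0, 0.0], "gripper": 0.0},
    {"xyz": [0.0, 0.0, 0.02], "delta_rot": [0.0, 0.0, 0.0], "gripper": 0.0},
    {"xyz": [0.0, 0.0, 0.03], "delta_rot": [0.0, 0.0, 0.0], "gripper": 0.0},
    {"xyz": [0.0, 0.0, 0.02], "delta_rot": [0.0, 0.0, 0.0], "gripper": 0.0},
    {"xyz": [0.0, 0.0, 0.0], "delta_rot": [0.0, 0.0, 0.0], "gripper": 0.0}
  ],
  "force": 40
}}

```text
time: 5.15
tool_pos: [0.535, -0.0197, 0.0841]
tcp_rot: [2.301, -2.135, -0.002]
wrist_force: [-0.3, -0.1, -0.3]
width: 0.0
```

```bash
python3 -c "
from h import *
st()"
```

```text
t 5.15 shaker mm [-132.7   43.4   84.1] rot to go [ 0.0029 -0.001  -0.0024] F [-0.3 -0.1 -0.3] w 0.0 q [-0.08  0.14  2.04 -0.    0.96  1.41]
```

{"fn": "arm_command", "kwargs": {
  "rows": [
    {"xyz": [0.0, -0.001, 0.006], "delta_rot": [0.0, 0.0, 0.0], "gripper": 0.0},
    {"xyz": [0.0, -0.001, 0.006], "delta_rot": [0.0, 0.0, 0.0], "gripper": 0.0},
    {"xyz": [0.0, -0.001, 0.006], "delta_rot": [0.0, 0.0, 0.0], "gripper": 0.0},
    {"xyz": [0.0, 0.0, 0.005], "delta_rot": [0.0, 0.0, 0.0], "gripper": 0.0},
    {"xyz": [0.0, 0.0, 0.003], "delta_rot": [0.0, 0.0, 0.0], "gripper": 0.0},
    {"xyz": [0.0, 0.0, 0.0], "delta_rot": [0.0, 0.0, 0.0], "gripper": 0.0}
  ],
  "force": 40
}}

```text
time: 5.75
tool_pos: [0.5437, -0.0207, 0.0633]
tcp_rot: [-2.3, 2.134, -0.013]
wrist_force: [0.2, -0.4, 1.3]
width: -0.002
```

```bash
python3 -c "
from h import *
st();crop('s4');b=crop('w4','wrist',(150,430,60,300),2.5)"
```

```text
t 5.75 shaker mm [-134.4   34.8   63.3] rot to go [-0.0086 -0.0032 -0.0027] F [ 0.2 -0.4  1.3] w -0.002 q [-0.08  0.18  2.04 -0.    0.91  1.41]
```

View pics/w4_c.png

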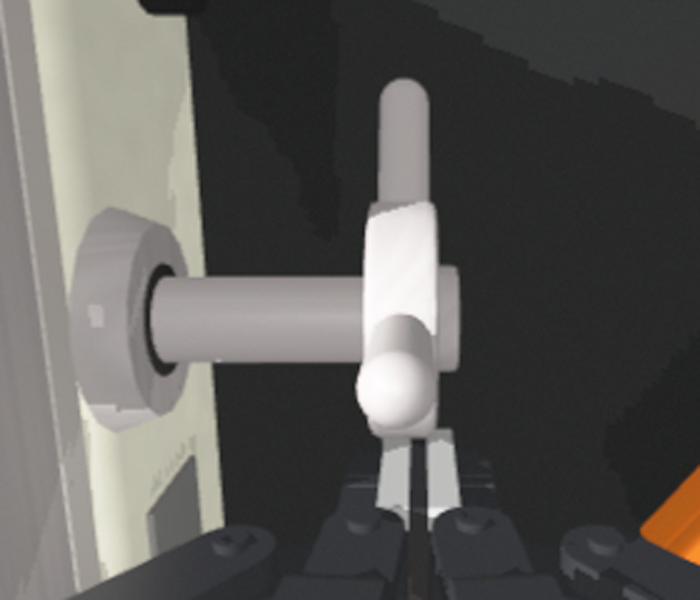

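View pics/s4_c.png

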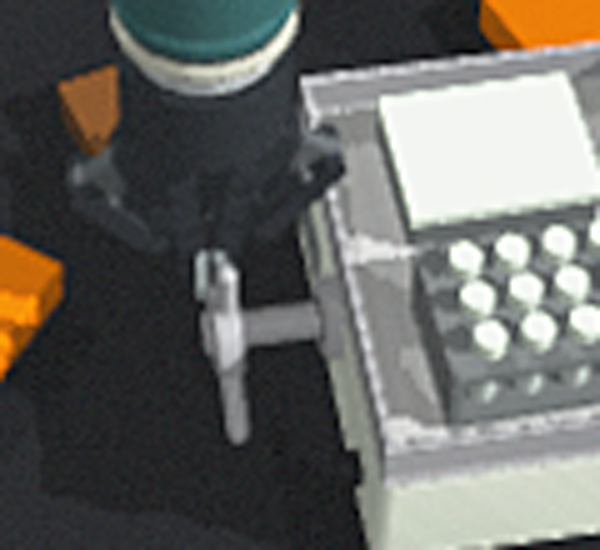

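{"fn": "arm_command", "kwargs": {
  "rows": [
    {"xyz": [0.0, 0.0, 0.0], "delta_rot": [0.0, 0.0, 0.0], "gripper": 0.0},
    {"xyz": [0.0, 0.0, 0.0], "delta_rot": [0.0, 0.0, 0.0], "gripper": 0.0}
  ],
  "force": 40
}}

```text
time: 6.05
tool_pos: [0.5429, -0.0206, 0.0632]
tcp_rot: [-2.3, 2.135, -0.011]
wrist_force: [-0.3, -1.0, -0.2]
width: -0.001
```

```bash
python3 -c "
from h import *
st();fit(snap('wrist','w5'));fit(snap('scene','s5'))"
```

```text
t 6.05 shaker mm [-134.2   35.5   63.2] rot to go [-0.0072 -0.0029 -0.0026] F [-0.3 -1.  -0.2] w -0.001 q [-0.08  0.18  2.04 -0.    0.91  1.41]
spoke angles deg (anticlockwise from right) [np.float64(5.5), np.float64(125.5), np.float64(245.5)] hub x -133.2 n 8826 rms 8.69
spoke angles deg (anticlockwise from right) [np.float64(87.0), np.float64(207.0), np.float64(327.0)] hub x -132.4 n 307 rms 8.59
```

{"fn": "arm_command", "kwargs": {
  "rows": [
    {"xyz": [0.0, 0.001, -0.025], "delta_rot": [0.0, 0.0, 0.0], "gripper": 0.0},
    {"xyz": [0.0, 0.0, -0.04], "delta_rot": [0.0, 0.0, 0.0], "gripper": 0.0},
    {"xyz": [0.0, 0.0, -0.022], "delta_rot": [0.0, 0.0, 0.0], "gripper": 0.0},
    {"xyz": [0.0, -0.02, 0.0], "delta_rot": [0.0, 0.0, 0.0], "gripper": 0.0},
    {"xyz": [0.0, -0.03, 0.0], "delta_rot": [0.0, 0.0, 0.0], "gripper": 0.0},
    {"xyz": [0.0, -0.016, 0.0], "delta_rot": [0.0, 0.0, 0.0], "gripper": 0.0},
    {"xyz": [0.0, 0.0, 0.0], "delta_rot": [0.0, 0.0, 0.0], "gripper": 0.0},
    {"xyz": [0.0, 0.0, 0.0], "delta_rot": [0.0, 0.0, 0.0], "gripper": 0.0}
  ],
  "force": 40
}}

```text
time: 6.95
tool_pos: [0.6064, -0.0154, 0.15]
tcp_rot: [-2.302, 2.135, -0.009]
wrist_force: [0.4, 0.1, -0.1]
width: -0.0
```

```bash
python3 -c "
from h import *
st();fit(snap('wrist','w6'));fit(snap('scene','s6'),snap('top','t6'))"
```

```text
t 6.95 shaker mm [-134.   -28.1  150. ] rot to go [-0.0053 -0.0028 -0.0023] F [ 0.4  0.1 -0.1] w -0.0 q [-0.07  0.2   1.84 -0.    1.1   1.43]
spoke angles deg (anticlockwise from right) [np.float64(86.7), np.float64(206.7), np.float64(326.7)] hub x -130.6 n 322 rms 0.52
spoke angles deg (anticlockwise from right) [np.float64(327.7), np.float64(87.7), np.float64(207.7)] hub x -132.8 n 116 rms 1.19
```

View pics/w6.png

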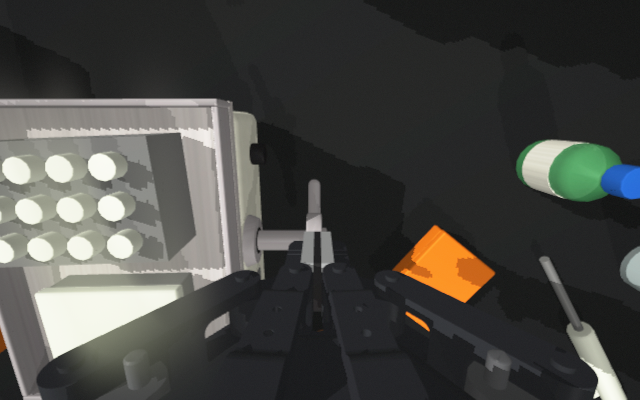

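{"fn": "arm_command", "kwargs": {
  "rows": [
    {"xyz": [0.0, 0.0, 0.022], "delta_rot": [0.0, 0.0, 0.0], "gripper": 0.0},
    {"xyz": [0.0, 0.0, 0.022], "delta_rot": [0.0, 0.0, 0.0], "gripper": 0.0},
    {"xyz": [0.0, 0.012, 0.0], "delta_rot": [0.0, 0.0, 0.0], "gripper": 0.0},
    {"xyz": [0.0, 0.008, -0.003], "delta_rot": [0.0, 0.0, 0.0], "gripper": 0.0},
    {"xyz": [0.0, 0.008, -0.003], "delta_rot": [0.0, 0.0, 0.0], "gripper": 0.0},
    {"xyz": [0.0, 0.008, 0.0], "delta_rot": [0.0, 0.0, 0.0], "gripper": 0.0},
    {"xyz": [0.0, 0.006, 0.002], "delta_rot": [0.0, 0.0, 0.0], "gripper": 0.0},
    {"xyz": [0.001, 0.006, 0.004], "delta_rot": [0.0, 0.0, 0.0], "gripper": 0.0},
    {"xyz": [0.001, 0.005, 0.005], "delta_rot": [0.0, 0.0, 0.0], "gripper": 0.0},
    {"xyz": [0.0, 0.005, 0.006], "delta_rot": [0.0, 0.0, 0.0], "gripper": 0.0},
    {"xyz": [0.0, 0.004, 0.007], "delta_rot": [0.0, 0.0, 0.0], "gripper": 0.0},
    {"xyz": [0.0, 0.003, 0.008], "delta_rot": [0.0, 0.0, 0.0], "gripper": 0.0}
  ],
  "force": 40
}}

```text
time: 8.3
tool_pos: [0.5429, -0.0228, 0.0794]
tcp_rot: [-2.301, 2.135, -0.012]
wrist_force: [1.9, -0.3, 2.4]
width: -0.002
```

{"fn": "arm_command", "kwargs": {
  "rows": [
    {"xyz": [0.0, 0.002, 0.008], "delta_rot": [0.0, 0.0, 0.0], "gripper": 0.0},
    {"xyz": [0.0, 0.001, 0.006], "delta_rot": [0.0, 0.0, 0.0], "gripper": 0.0},
    {"xyz": [0.0, 0.0, 0.005], "delta_rot": [0.0, 0.0, 0.0], "gripper": 0.0},
    {"xyz": [0.0, 0.0, 0.003], "delta_rot": [0.0, 0.0, 0.0], "gripper": 0.0},
    {"xyz": [0.0, 0.0, 0.0], "delta_rot": [0.0, 0.0, 0.0], "gripper": 0.0}
  ],
  "force": 40
}}

```text
time: 8.8
tool_pos: [0.5391, -0.0227, 0.0572]
tcp_rot: [-2.302, 2.136, -0.008]
wrist_force: [-0.7, -0.0, -0.4]
width: -0.001
```

```bash
python3 -c "
from h import *
st();fit(crop('s7'))"
```

```text
t 8.8 shaker mm [-136.    39.5   57.2] rot to go [-0.0047 -0.0026 -0.0025] F [-0.7 -0.  -0.4] w -0.001 q [-0.09  0.18  2.05 -0.    0.9   1.41]
spoke angles deg (anticlockwise from right) [np.float64(91.4), np.float64(211.4), np.float64(331.4)] hub x -135.9 n 355 rms 8.62
```

View pics/s7_c.png

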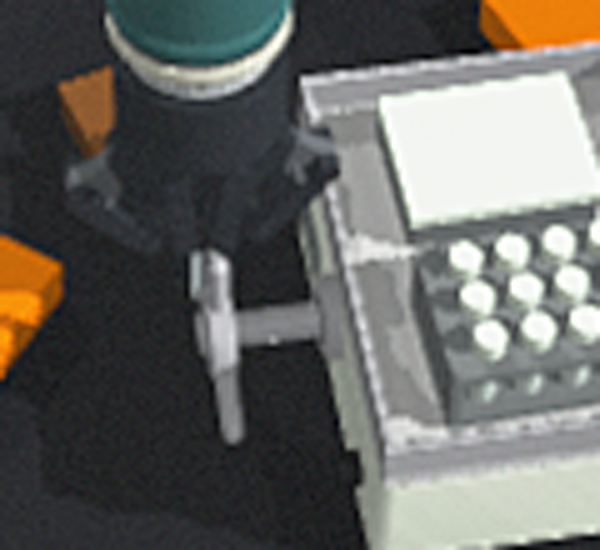

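{"fn": "arm_command", "kwargs": {
  "rows": [
    {"xyz": [0.0, 0.001, -0.025], "delta_rot": [0.0, 0.0, 0.0], "gripper": 0.0},
    {"xyz": [0.0, 0.0, -0.045], "delta_rot": [0.0, 0.0, 0.0], "gripper": 0.0},
    {"xyz": [0.0, 0.0, -0.023], "delta_rot": [0.0, 0.0, 0.0], "gripper": 0.0},
    {"xyz": [0.002, -0.02, 0.0], "delta_rot": [0.0, 0.0, 0.0], "gripper": 0.0},
    {"xyz": [0.0, -0.03, 0.0], "delta_rot": [0.0, 0.0, 0.0], "gripper": 0.0},
    {"xyz": [0.0, -0.018, 0.0], "delta_rot": [0.0, 0.0, 0.0], "gripper": 0.0},
    {"xyz": [0.0, 0.0, 0.0], "delta_rot": [0.0, 0.0, 0.0], "gripper": 0.0},
    {"xyz": [0.0, 0.0, 0.0], "delta_rot": [0.0, 0.0, 0.0], "gripper": 0.0}
  ],
  "force": 40
}}

```text
time: 9.65
tool_pos: [0.6055, -0.0195, 0.1508]
tcp_rot: [-2.302, 2.135, -0.008]
wrist_force: [0.4, 0.6, -0.1]
width: 0.001
```

```bash
python3 -c "
from h import *
st();fit(snap('wrist','w8'))"
```

```text
t 9.65 shaker mm [-138.   -26.9  150.8] rot to go [-0.0047 -0.0027 -0.0023] F [ 0.4  0.6 -0.1] w 0.001 q [-0.07  0.19  1.84 -0.    1.1   1.42]
spoke angles deg (anticlockwise from right) [np.float64(92.5), np.float64(212.5), np.float64(332.5)] hub x -133.6 n 347 rms 0.54
```

{"fn": "arm_command", "kwargs": {
  "rows": [
    {"xyz": [0.0, 0.0, 0.022], "delta_rot": [0.0, 0.0, 0.0], "gripper": 0.0},
    {"xyz": [0.0, 0.0, 0.022], "delta_rot": [0.0, 0.0, 0.0], "gripper": 0.0},
    {"xyz": [0.0, 0.012, 0.0], "delta_rot": [0.0, 0.0, 0.0], "gripper": 0.0},
    {"xyz": [0.0, 0.008, -0.003], "delta_rot": [0.0, 0.0, 0.0], "gripper": 0.0},
    {"xyz": [0.0, 0.008, -0.003], "delta_rot": [0.0, 0.0, 0.0], "gripper": 0.0},
    {"xyz": [0.0, 0.008, 0.0], "delta_rot": [0.0, 0.0, 0.0], "gripper": 0.0},
    {"xyz": [0.0, 0.006, 0.002], "delta_rot": [0.0, 0.0, 0.0], "gripper": 0.0},
    {"xyz": [0.0, 0.005, 0.004], "delta_rot": [0.0, 0.0, 0.0], "gripper": 0.0},
    {"xyz": [0.0, 0.005, 0.005], "delta_rot": [0.0, 0.0, 0.0], "gripper": 0.0},
    {"xyz": [0.0, 0.003, 0.003], "delta_rot": [0.0, 0.0, 0.0], "gripper": 0.0},
    {"xyz": [0.0, 0.0, 0.0], "delta_rot": [0.0, 0.0, 0.0], "gripper": 0.0}
  ],
  "force": 40
}}

```text
time: 10.8
tool_pos: [0.5506, -0.0239, 0.0981]
tcp_rot: [-2.302, 2.136, -0.008]
wrist_force: [-0.0, 0.3, -0.2]
width: -0.001
```

{"fn": "arm_command", "kwargs": {
  "rows": [
    {"xyz": [0.0, 0.0, 0.0], "delta_rot": [0.0, 0.0, 0.0], "gripper": 0.0},
    {"xyz": [0.0, -0.005, -0.025], "delta_rot": [0.0, 0.0, 0.0], "gripper": 0.0},
    {"xyz": [0.0, -0.01, -0.025], "delta_rot": [0.0, 0.0, 0.0], "gripper": 0.0},
    {"xyz": [0.0, 0.0, 0.0], "delta_rot": [0.0, 0.0, 0.0], "gripper": 0.04},
    {"xyz": [0.0, 0.0, 0.0], "delta_rot": [0.0, 0.0, 0.0], "gripper": 0.04}
  ],
  "force": 40
}}

```text
time: 11.3
tool_pos: [0.5668, -0.0225, 0.1495]
tcp_rot: [-2.301, 2.134, -0.011]
wrist_force: [-0.3, -0.3, 0.2]
width: 0.327
```

```bash
python3 -c "
from h import *
st();fit(crop('w9','wrist',(150,430,60,300),2.5));fit(snap('scene','s9'))"
```

```text
t 11.3 shaker mm [-138.    11.8  149.5] rot to go [-0.0075 -0.0029 -0.0024] F [-0.3 -0.3  0.2] w 0.327 q [-0.08  0.12  1.93 -0.    1.08  1.41]
spoke angles deg (anticlockwise from right) [np.float64(30.6), np.float64(150.6), np.float64(270.6)] hub x -134.8 n 990 rms 0.61
spoke angles deg (anticlockwise from right) [np.float64(30.4), np.float64(150.4), np.float64(270.4)] hub x -136.0 n 89 rms 1.24
```

View pics/w9_c.png

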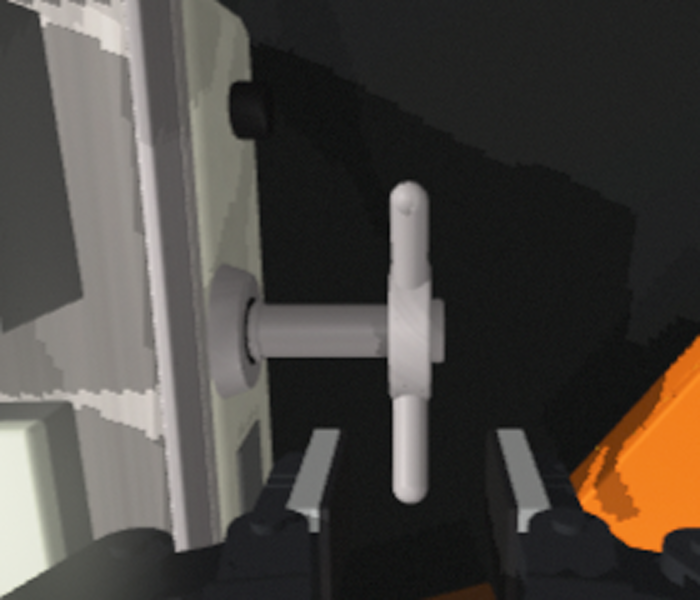

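{"fn": "arm_command", "kwargs": {
  "rows": [
    {"xyz": [-0.0015, -0.012, 0.0], "delta_rot": [0.0, 0.0, 0.0], "gripper": 0.04},
    {"xyz": [0.0, 0.0, 0.03], "delta_rot": [0.0, 0.0, 0.0], "gripper": 0.04},
    {"xyz": [0.0, 0.0, 0.02], "delta_rot": [0.0, 0.0, 0.0], "gripper": 0.04},
    {"xyz": [0.0, 0.0, 0.012], "delta_rot": [0.0, 0.0, 0.0], "gripper": 0.04},
    {"xyz": [0.0, 0.0, 0.0], "delta_rot": [0.0, 0.0, 0.0], "gripper": 0.04},
    {"xyz": [0.0, 0.0, 0.0], "delta_rot": [0.0, 0.0, 0.0], "gripper": 0.04}
  ],
  "force": 25
}}

```text
time: 12.0
tool_pos: [0.579, -0.0203, 0.0873]
tcp_rot: [-2.301, 2.135, -0.01]
wrist_force: [-0.1, -0.0, 0.4]
width: 0.467
```

```bash
python3 -c "
from h import *
st();crop('w10','wrist',(150,430,60,300),2.5);crop('s10')"
```

```text
t 12.0 shaker mm [-136.7   -0.5   87.3] rot to go [-0.0066 -0.0029 -0.0025] F [-0.1 -0.   0.4] w 0.467 q [-0.08  0.21  1.95 -0.    0.97  1.42]
```

View pics/w10_c.png

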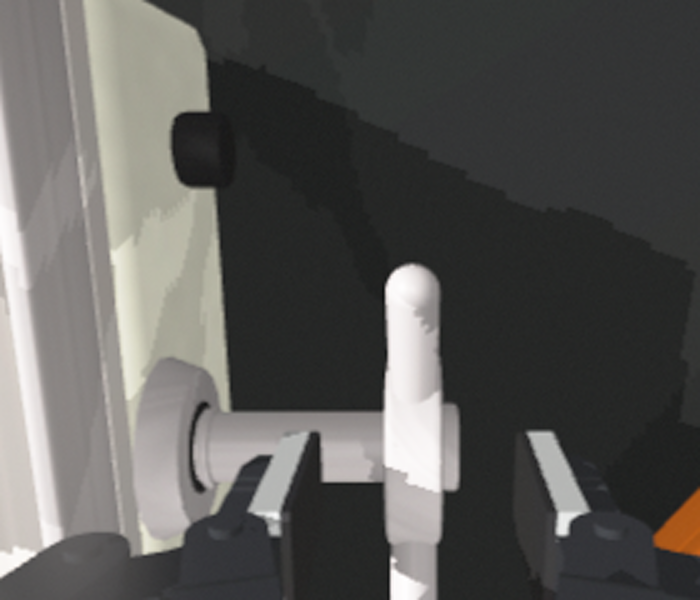

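View pics/s10_c.png

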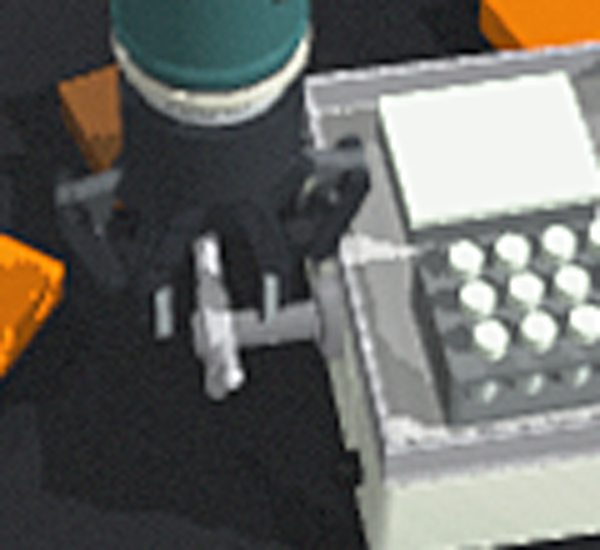

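{"fn": "arm_command", "kwargs": {
  "rows": [
    {"xyz": [0.0, 0.0, 0.0], "delta_rot": [0.0, 0.0, 0.0], "gripper": 0.008},
    {"xyz": [0.0, 0.0, 0.0], "delta_rot": [0.0, 0.0, 0.0], "gripper": 0.008},
    {"xyz": [0.0, 0.0, 0.0], "delta_rot": [0.0, 0.0, 0.0], "gripper": 0.008},
    {"xyz": [0.003, 0.0, 0.0], "delta_rot": [0.0, 0.0, 0.0], "gripper": 0.008},
    {"xyz": [0.005, 0.0, 0.0], "delta_rot": [0.0, 0.0, 0.0], "gripper": 0.008},
    {"xyz": [0.005, 0.0, 0.0], "delta_rot": [0.0, 0.0, 0.0], "gripper": 0.008}
  ],
  "force": 20
}}

```text
time: 12.7
tool_pos: [0.5806, -0.0331, 0.0886]
tcp_rot: [-2.299, 2.133, -0.012]
wrist_force: [-1.3, 1.8, 6.1]
width: 0.131
```

```bash
python3 -c "
from h import *
st();crop('s11')"
```

```text
t 12.7 shaker mm [-149.6   -1.    88.6] rot to go [-0.0088 -0.0024 -0.0025] F [-1.3  1.8  6.1] w 0.131 q [-0.1   0.21  1.95 -0.    0.97  1.4 ]
```

View pics/s11_c.png

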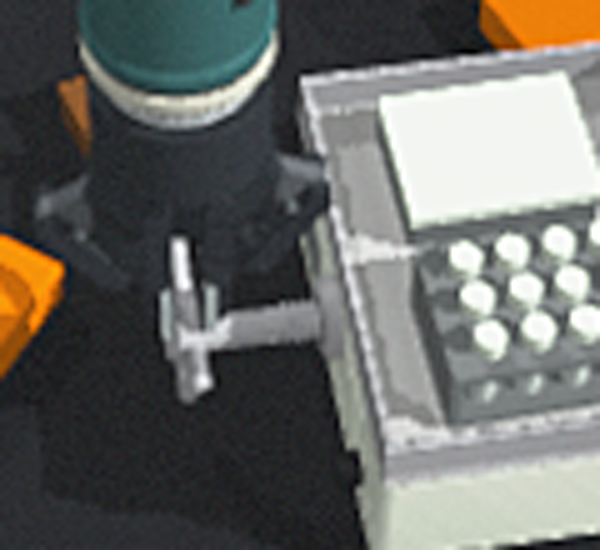

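Plug is drawing out. Continue another ~31 mm to the stop.

{"fn": "arm_command", "kwargs": {
  "rows": [
    {"xyz": [0.005, 0.0, 0.0], "delta_rot": [0.0, 0.0, 0.0], "gripper": 0.008},
    {"xyz": [0.005, 0.0, 0.0], "delta_rot": [0.0, 0.0, 0.0], "gripper": 0.008},
    {"xyz": [0.005, 0.0, 0.0], "delta_rot": [0.0, 0.0, 0.0], "gripper": 0.008},
    {"xyz": [0.005, 0.0, 0.0], "delta_rot": [0.0, 0.0, 0.0], "gripper": 0.008},
    {"xyz": [0.004, 0.0, 0.0], "delta_rot": [0.0, 0.0, 0.0], "gripper": 0.008},
    {"xyz": [0.004, 0.0, 0.0], "delta_rot": [0.0, 0.0, 0.0], "gripper": 0.008},
    {"xyz": [0.003, 0.0, 0.0], "delta_rot": [0.0, 0.0, 0.0], "gripper": 0.008},
    {"xyz": [0.0, 0.0, 0.0], "delta_rot": [0.0, 0.0, 0.0], "gripper": 0.008},
    {"xyz": [0.0, 0.0, 0.0], "delta_rot": [0.0, 0.0, 0.0], "gripper": 0.008}
  ],
  "force": 20
}}

```text
time: 13.65
tool_pos: [0.5826, -0.0595, 0.0886]
tcp_rot: [-2.294, 2.132, -0.003]
wrist_force: [-0.8, 17.3, 7.6]
width: 0.132
```

```bash
python3 -c "
from h import *
st();fit(crop('s12'))"
```

```text
t 13.65 shaker mm [-176.1   -1.    88.6] rot to go [-0.0085  0.005  -0.0044] F [-0.8 17.3  7.6] w 0.132 q [-0.15  0.22  1.94  0.01  0.98  1.34]
spoke angles deg (anticlockwise from right) [np.float64(29.7), np.float64(149.7), np.float64(269.7)] hub x -176.4 n 177 rms 7.72
```

View pics/s12_c.png

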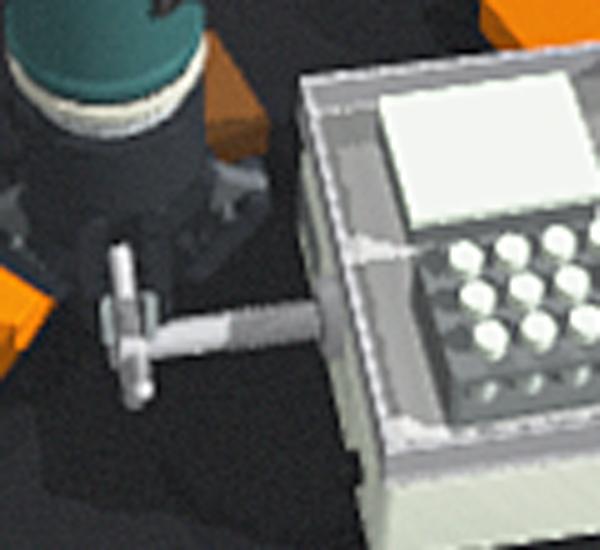

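{"fn": "arm_command", "kwargs": {
  "rows": [
    {"xyz": [-0.003, 0.0, 0.0], "delta_rot": [0.0, 0.0, 0.0], "gripper": 0.03},
    {"xyz": [0.0, 0.0, 0.0], "delta_rot": [0.0, 0.0, 0.0], "gripper": 0.03},
    {"xyz": [0.0, 0.0, 0.0], "delta_rot": [0.0, 0.0, 0.0], "gripper": 0.03},
    {"xyz": [0.0, 0.0, -0.02], "delta_rot": [0.0, 0.0, 0.0], "gripper": 0.03},
    {"xyz": [0.0, 0.0, -0.04], "delta_rot": [0.0, 0.0, 0.0], "gripper": 0.03},
    {"xyz": [0.0, 0.0, -0.04], "delta_rot": [0.0, 0.0, 0.0], "gripper": 0.03},
    {"xyz": [0.0, 0.02, -0.01], "delta_rot": [0.0, 0.0, 0.0], "gripper": 0.0},
    {"xyz": [0.0, 0.0, 0.0], "delta_rot": [0.0, 0.0, 0.0], "gripper": 0.0},
    {"xyz": [0.0, 0.0, 0.0], "delta_rot": [0.0, 0.0, 0.0], "gripper": 0.0}
  ],
  "force": 20
}}

```text
time: 14.6
tool_pos: [0.5608, -0.063, 0.197]
tcp_rot: [-2.3, 2.136, -0.011]
wrist_force: [1.3, -0.7, -0.3]
width: 0.0
```

```bash
python3 -c "
from h import *
st();fit(snap('wrist','w13'));fit(snap('scene','s13'),snap('top','t13'))"
```

```text
t 14.6 shaker mm [-177.9   21.   197. ] rot to go [-0.007  -0.0033 -0.0034] F [ 1.3 -0.7 -0.3] w 0.0 q [-0.16  0.08  1.89 -0.    1.17  1.34]
spoke angles deg (anticlockwise from right) [np.float64(30.6), np.float64(150.6), np.float64(270.6)] hub x -174.7 n 696 rms 0.61
spoke angles deg (anticlockwise from right) [np.float64(30.2), np.float64(150.2), np.float64(270.2)] hub x -177.0 n 131 rms 1.24
```

View pics/w13.png

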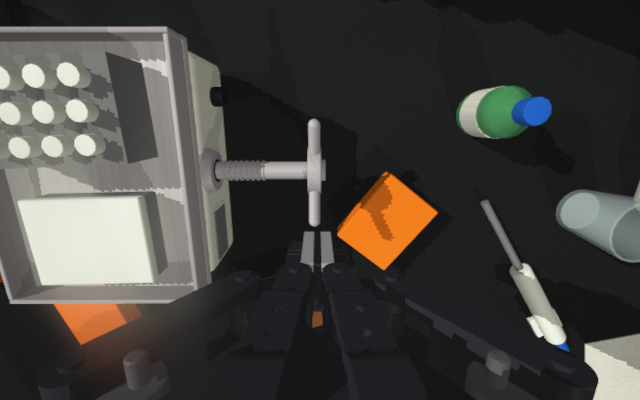

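{"fn": "arm_command", "kwargs": {
  "rows": [
    {"xyz": [-0.01, 0.012, 0.0], "delta_rot": [0.0, 0.0, 0.0], "gripper": 0.0},
    {"xyz": [-0.022, 0.018, 0.0], "delta_rot": [0.0, 0.0, 0.0], "gripper": 0.0},
    {"xyz": [-0.022, 0.018, 0.0], "delta_rot": [0.0, 0.0, 0.0], "gripper": 0.0},
    {"xyz": [-0.022, 0.018, 0.0], "delta_rot": [0.0, 0.0, 0.0], "gripper": 0.0},
    {"xyz": [-0.022, 0.018, 0.0], "delta_rot": [0.0, 0.0, 0.0], "gripper": 0.0},
    {"xyz": [-0.022, 0.018, 0.0], "delta_rot": [0.0, 0.0, 0.0], "gripper": 0.0},
    {"xyz": [-0.022, 0.009, 0.0], "delta_rot": [0.0, 0.0, 0.0], "gripper": 0.0},
    {"xyz": [-0.016, 0.0, 0.0], "delta_rot": [0.0, 0.0, 0.0], "gripper": 0.0},
    {"xyz": [0.0, 0.0, 0.0], "delta_rot": [0.0, 0.0, 0.0], "gripper": 0.0},
    {"xyz": [0.0, 0.0, 0.0], "delta_rot": [0.0, 0.0, 0.0], "gripper": 0.0}
  ],
  "force": 20
}}

```text
time: 15.75
tool_pos: [0.438, 0.087, 0.1956]
tcp_rot: [-2.303, 2.134, -0.01]
wrist_force: [-0.2, -0.4, -0.5]
width: -0.0
```

```bash
python3 -c "
from h import *
st();crop('w14','wrist',(0,640,0,400),1)"
```

```text
t 15.75 shaker mm [-18.9 131.9 195.6] rot to go [-0.006  -0.0035 -0.001 ] F [-0.2 -0.4 -0.5] w -0.0 q [ 0.14 -0.16  2.11 -0.    1.18  1.64]
```

View pics/w14_c.png

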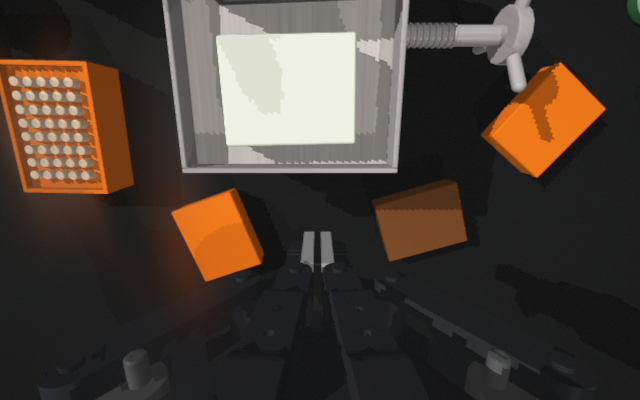

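{"fn": "arm_command", "kwargs": {
  "rows": [
    {"xyz": [0.0, 0.0, 0.02], "delta_rot": [0.0, 0.0, 0.0], "gripper": 0.0},
    {"xyz": [0.0, 0.0, 0.04], "delta_rot": [0.0, 0.0, 0.0], "gripper": 0.0},
    {"xyz": [0.0, 0.0, 0.025], "delta_rot": [0.0, 0.0, 0.0], "gripper": 0.0},
    {"xyz": [0.0, 0.0, 0.01], "delta_rot": [0.0, 0.0, 0.0], "gripper": 0.0},
    {"xyz": [0.0, 0.0, 0.0], "delta_rot": [0.0, 0.0, 0.0], "gripper": 0.0},
    {"xyz": [0.0, -0.004, 0.0], "delta_rot": [0.0, 0.0, 0.0], "gripper": 0.0},
    {"xyz": [0.0, -0.005, 0.0], "delta_rot": [0.0, 0.0, 0.0], "gripper": 0.0},
    {"xyz": [0.0, -0.004, 0.0], "delta_rot": [0.0, 0.0, 0.0], "gripper": 0.0},
    {"xyz": [0.0, -0.004, 0.0], "delta_rot": [0.0, 0.0, 0.0], "gripper": 0.0},
    {"xyz": [0.0, -0.004, 0.0], "delta_rot": [0.0, 0.0, 0.0], "gripper": 0.0},
    {"xyz": [0.0, -0.004, 0.0], "delta_rot": [0.0, 0.0, 0.0], "gripper": 0.0}
  ],
  "force": 20
}}

```text
time: 16.9
tool_pos: [0.4644, 0.0885, 0.1015]
tcp_rot: [-2.301, 2.135, -0.011]
wrist_force: [-2.2, -0.4, 1.9]
width: -0.005
```

```bash
python3 -c "
from h import *
st();crop('s15','scene',(290,450,130,270),4.2)"
```

```text
t 16.9 shaker mm [-19.4 105.4 101.5] rot to go [-0.0068 -0.003  -0.0024] F [-2.2 -0.4  1.9] w -0.005 q [ 0.14 -0.    2.16 -0.    0.98  1.64]
```

View pics/s15_c.png

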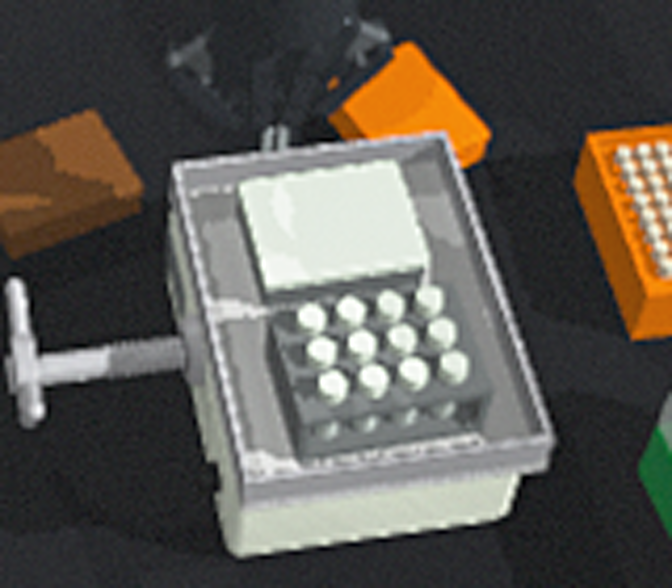

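{"fn": "arm_command", "kwargs": {
  "rows": [
    {"xyz": [0.0, -0.004, 0.0], "delta_rot": [0.0, 0.0, 0.0], "gripper": 0.0},
    {"xyz": [0.0, -0.004, 0.0], "delta_rot": [0.0, 0.0, 0.0], "gripper": 0.0},
    {"xyz": [0.0, -0.004, 0.0], "delta_rot": [0.0, 0.0, 0.0], "gripper": 0.0},
    {"xyz": [0.0, -0.004, 0.0], "delta_rot": [0.0, 0.0, 0.0], "gripper": 0.0},
    {"xyz": [0.0, -0.004, 0.0], "delta_rot": [0.0, 0.0, 0.0], "gripper": 0.0},
    {"xyz": [0.0, -0.004, 0.0], "delta_rot": [0.0, 0.0, 0.0], "gripper": 0.0},
    {"xyz": [0.0, -0.004, 0.0], "delta_rot": [0.0, 0.0, 0.0], "gripper": 0.0},
    {"xyz": [0.0, -0.004, 0.0], "delta_rot": [0.0, 0.0, 0.0], "gripper": 0.0},
    {"xyz": [0.0, -0.002, 0.0], "delta_rot": [0.0, 0.0, 0.0], "gripper": 0.0},
    {"xyz": [0.0, 0.0, 0.0], "delta_rot": [0.0, 0.0, 0.0], "gripper": 0.0}
  ],
  "force": 20
}}

```text
time: 17.95
tool_pos: [0.4988, 0.091, 0.1016]
tcp_rot: [-2.3, 2.134, -0.012]
wrist_force: [-0.6, -0.7, 0.2]
width: -0.003
```

```bash
cat >> h.py <<'E'
def plat(c):
    W=cloud(c);S=np.stack([(W-O)@X,(W-O)@Y,W[...,2]],-1)
    # far end (rack end) wall: min y at rim height in mid x; near end
    m=(abs(S[...,2]-.122)<.004)&(abs(S[...,0])<.09)&(abs(S[...,1])<.2)
    x,y=S[m][:,0],S[m][:,1]; k=abs(x)<.06
    print('rim y %.1f..%.1f'%(1e3*np.percentile(y,.5),1e3*np.percentile(y,99.5)), 'front/back rim x %.1f..%.1f'%(1e3*x.min(),1e3*x.max()))
E
python3 -c "
from h import *
st()
for f in('scene0','top0'): plat(dict(np.load(f'pics/{f}.npz')))
plat(snap('scene','s16'));plat(snap('top','t16'))"
```

```text
t 17.95 shaker mm [-19.6  70.9 101.6] rot to go [-0.0078 -0.0031 -0.0024] F [-0.6 -0.7  0.2] w -0.003 q [ 0.13  0.06  2.09 -0.    0.98  1.63]
rim y -106.8..104.1 front/back rim x -80.0..80.5
rim y -104.0..105.8 front/back rim x -80.5..79.9
rim y -152.0..64.3 front/back rim x -80.3..80.7
rim y -149.4..-12.6 front/back rim x -80.6..79.5
```

{"fn": "arm_command", "kwargs": {
  "rows": [
    {"xyz": [0.0, -0.003, 0.0], "delta_rot": [0.0, 0.0, 0.0], "gripper": 0.0},
    {"xyz": [0.0, -0.003, 0.0], "delta_rot": [0.0, 0.0, 0.0], "gripper": 0.0},
    {"xyz": [0.0, -0.002, 0.0], "delta_rot": [0.0, 0.0, 0.0], "gripper": 0.0},
    {"xyz": [0.0, 0.0, 0.0], "delta_rot": [0.0, 0.0, 0.0], "gripper": 0.0}
  ],
  "force": 20
}}

```text
time: 18.45
tool_pos: [0.5035, 0.0913, 0.1016]
tcp_rot: [2.302, -2.136, 0.004]
wrist_force: [-10.3, -0.8, 8.7]
width: -0.002
```

```bash
python3 -c "
from h import *
st();plat(snap('scene','s17'));plat(snap('top','t17'))"
```

```text
t 18.45 shaker mm [-19.6  66.2 101.6] rot to go [-0.0005 -0.0033 -0.0025] F [-10.3  -0.8   8.7] w -0.002 q [ 0.13  0.08  2.08 -0.    0.99  1.63]
rim y -156.5..58.5 front/back rim x -80.0..80.5
rim y -154.4..-22.1 front/back rim x -80.6..79.5
```

Stop reached (force jumped to 10 N, travel ≈ 50 mm). Back off and check.

{"fn": "arm_command", "kwargs": {
  "rows": [
    {"xyz": [0.0, 0.005, 0.0], "delta_rot": [0.0, 0.0, 0.0], "gripper": 0.0},
    {"xyz": [0.0, 0.015, 0.0], "delta_rot": [0.0, 0.0, 0.0], "gripper": 0.0},
    {"xyz": [0.0, 0.02, -0.01], "delta_rot": [0.0, 0.0, 0.0], "gripper": 0.0},
    {"xyz": [0.0, 0.015, -0.04], "delta_rot": [0.0, 0.0, 0.0], "gripper": 0.0},
    {"xyz": [0.0, 0.0, -0.04], "delta_rot": [0.0, 0.0, 0.0], "gripper": 0.0},
    {"xyz": [0.0, 0.0, -0.02], "delta_rot": [0.0, 0.0, 0.0], "gripper": 0.0},
    {"xyz": [0.0, 0.0, 0.0], "delta_rot": [0.0, 0.0, 0.0], "gripper": 0.0},
    {"xyz": [0.0, 0.0, 0.0], "delta_rot": [0.0, 0.0, 0.0], "gripper": 0.0}
  ],
  "force": 20
}}

```text
time: 19.35
tool_pos: [0.4504, 0.0877, 0.2113]
tcp_rot: [-2.3, 2.134, -0.012]
wrist_force: [0.6, 0.0, -1.5]
width: 0.001
```

```bash
python3 -c "
from h import *
st();a=snap('scene','s18');plat(a);t=snap('top','t18');plat(t);fit(a,t)"
```

```text
t 19.35 shaker mm [-19.1 119.5 211.3] rot to go [-0.0085 -0.0029 -0.0024] F [ 0.6  0.  -1.5] w 0.001 q [ 0.14 -0.15  2.07 -0.    1.21  1.64]
rim y -157.0..53.7 front/back rim x -80.3..80.3
rim y -154.3..52.2 front/back rim x -80.6..79.7
spoke angles deg (anticlockwise from right) [np.float64(30.2), np.float64(150.2), np.float64(270.2)] hub x -176.9 n 174 rms 1.25
```

View pics/s18.png

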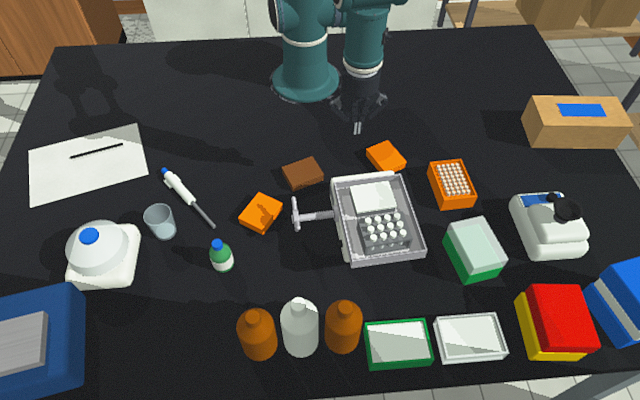

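View pics/t18.png

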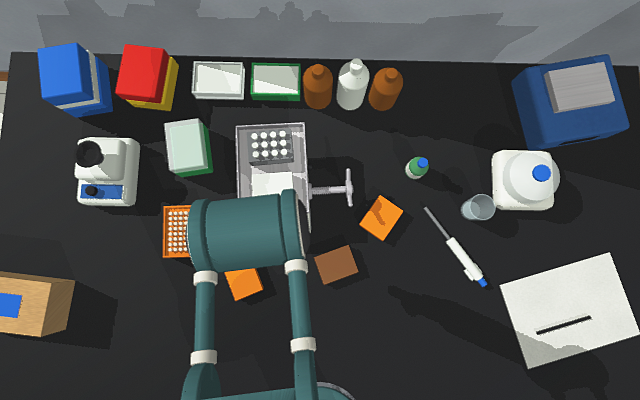

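The views show the plug out (hub near top (350,187)). The platform has moved to the rack end with the rack (270,146) and box (265,183) on it. The bystanders are unchanged and the arm is clear.

```bash
python3 -c "
from h import *
print(bot.finish_job())"
```

```text
the job is handed in; nothing more can be done
None
```

The job is done and handed in at about 19.5 s of the 58 s limit.

- **Unscrewing:** I pushed the spokes round from above with the closed fingers, in several strokes. The plug went from about 47° to about 300° (5.24 rad), past the 5.0 rad where the threads let go. On the first stroke the fingers sat partly in front of the spoke plane. It still turned the plug 32°, and I moved the fingers in line for the strokes after that.
- **Drawing out:** I gripped the hub disc and pulled it straight out until it met the stop at about 17 N. The last fit put the hub at shaker x = −176.9 mm, against −176.7 expected. One earlier wrist-camera fit gave −174.7, but that camera had read about 2 mm towards the shaker throughout.
- **Sliding the platform:** I pushed the near end wall until the force rose to 10 N. The far rim moved by 50.2 to 50.3 mm in the two cameras, against a 50 mm stop. It had not moved back after I withdrew.
- **Last checks:** The rack and flat box are standing on the platform. The bystanders looked unmoved in the scene and top pictures, judged by eye, with part of the orange rack hidden by the arm in the top view. The arm was about 0.2 m up and clear of everything.

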